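Set up the sauce station before service

TASK

Set up the sauce station for service: stand each squeeze bottle upright in the round dish of its own colour, and set the lidded tub flat inside the rectangular tray. Set each of them down without dropping it or letting it tip over, let go of everything, and leave the avocado and the pepper mill standing where they are.

Things in the scene. Friction and masses are not known exactly. Their poses are not given: they have to be found in the camera images.
- yellow_bottle: small squeeze bottle in plain yellow, standing upright: straight round body 46 mm in diameter from 3 to 72 mm above the base, then a yellow cap of 40 mm and a slim nozzle up to 115 mm; about 150 g, rigid. Grip it across the straight body, at about 65 mm above the base. Origin: centre of its underside; z up along the bottle
- yellow_dish: round yellow dish fixed to the worktop, 76 mm across, 12 mm high: flat floor 4 mm above the worktop inside an upright rim 5 mm thick (66 mm clear inside). The yellow bottle stands in it with 10 mm to spare all round. Origin: centre of its underside (on the worktop); z up
- green_bottle: small squeeze bottle in plain green, standing upright: straight round body 46 mm in diameter from 3 to 72 mm above the base, then a green cap of 40 mm and a slim nozzle up to 115 mm; about 150 g, rigid. Grip it across the straight body, at about 65 mm above the base. Origin: centre of its underside; z up along the bottle
- green_dish: round green dish fixed to the worktop, 76 mm across, 12 mm high: flat floor 4 mm above the worktop inside an upright rim 5 mm thick (66 mm clear inside). The green bottle stands in it with 10 mm to spare all round. Origin: centre of its underside (on the worktop); z up
- red_bottle: small squeeze bottle in plain red, standing upright: straight round body 46 mm in diameter from 3 to 72 mm above the base, then a red cap of 40 mm and a slim nozzle up to 115 mm; about 150 g, rigid. Grip it across the straight body, at about 65 mm above the base. Origin: centre of its underside; z up along the bottle
- red_dish: round red dish fixed to the worktop, 76 mm across, 12 mm high: flat floor 4 mm above the worktop inside an upright rim 5 mm thick (66 mm clear inside). The red bottle stands in it with 10 mm to spare all round. Origin: centre of its underside (on the worktop); z up
- tub: rectangular off-white food tub with a closed dark-blue lid, 70 x 46 mm over the lid (66 x 42 mm below it), 60 mm high (the lid is the part from 48 to 58 mm above the base, with a low panel on top); about 220 g, the lid does not come off. Grip it across the 46 mm width, at about 45 mm above the base. Origin: centre of its underside; x along the 70 mm length, y along the 46 mm width, z up
- tray: rectangular dark steel tray fixed to the worktop, 100 x 76 mm outside, 12 mm high: flat floor 5 mm above the worktop inside walls 5 mm thick (90 x 66 mm clear inside; the tub fits the same way round with about 10 mm to spare on every side). Origin: centre of its underside (on the worktop); x along the 100 mm length, y along the 76 mm width, z up
- avocado: dark green, nearly black avocado standing on its blunt end, 66 mm across, 83 mm high, not to be moved. Origin: centre of its underside; z up
- pepper_mill: short dark-wood pepper mill standing upright, 48 mm across, 95 mm high, not to be moved. Origin: centre of its underside; z up
Things that resemble listed ones, but are neither listed nor needed, are in the scene too. Of the things that look like the yellow_bottle, the middle-sized one is meant.

How it is judged:
At the end, for the whole second after the job is handed in: Each bottle stands in the dish of its own colour and the tub in the tray: centres within 14 mm in plan (19 mm for the tub), underside on the holder's floor (1 to 7 mm above the holder's underside), leaning less than 0.06 rad and at rest (horizontal distance between yellow_bottle and yellow_dish below 0.014 m and z of yellow_bottle in the frame of yellow_dish between 0.001 and 0.007 m and angle between each of yellow_bottle, green_bottle, red_bottle, tub's own z axis and vertical below 0.06 rad and linear speed of each of yellow_bottle, green_bottle, red_bottle, tub below 0.02 m/s and angular speed of each of yellow_bottle, green_bottle, red_bottle, tub below 0.2 rad/s and horizontal distance between green_bottle and green_dish below 0.014 m and z of green_bottle in the frame of green_dish between 0.001 and 0.007 m and horizontal distance between red_bottle and red_dish below 0.014 m and z of red_bottle in the frame of red_dish between 0.001 and 0.007 m and horizontal distance between tub and tray below 0.019 m and z of tub in the frame of tray between 0.001 and 0.007 m); the robot touches nothing.
It fails at once if a bottle or the tub tips over (leans more than 34 degrees) (angle between any of yellow_bottle, green_bottle, red_bottle, tub's own z axis and vertical above 0.6 rad).
It fails at once if a bottle or the tub is dropped or thrown (moves faster than 0.8 m/s while no finger touches it; a fall of about 33 mm) ((linear speed of yellow_bottle above 0.8 m/s and contact force between the fingers and yellow_bottle below 0.1 N) or (linear speed of green_bottle above 0.8 m/s and contact force between the fingers and green_bottle below 0.1 N) or (linear speed of red_bottle above 0.8 m/s and contact force between the fingers and red_bottle below 0.1 N) or (linear speed of tub above 0.8 m/s and contact force between the fingers and tub below 0.1 N)).
It fails at once if the avocado or the pepper mill is knocked over or shifted by more than 30 mm (distance of any of avocado, pepper_mill from where it was at the start of the episode above 0.03 m or angle between any of avocado, pepper_mill's own z axis and vertical above 0.6 rad).
It also fails if it takes over 102 s, if anything falls off the work surface, if the arm or the gripper's body presses on something with over 40 N, if the wrist force passes 120 N, or if a joint passes its speed limit or range.

ROBOT

A 6-joint arm with a two-finger parallel gripper is mounted at the origin on the work surface. World frame = base frame: x ahead of the robot, y to its left, z up, the work surface at z = 0. Lengths are in m, angles in rad, forces in N, time in s.
With the tool pointing down it reaches from about 0.3 to 0.85 m from the base axis. Payload 5.4 kg.
Tool frame: the origin (TCP) lies midway between the tips of the shut fingers; the grasp point (between the pads) lies 19 mm behind it; z points along the fingers, y is the line along which they close (so a half turn about z gives the same grasp; the last joint's range is limited). The gripper opens to 85 mm and grips with 20 to 120 N. Pads are 22 mm wide; open, the fingers measure 114 mm over their backs; the gripper's body (76 mm by 85 mm) begins 54 mm behind the grasp point. The pads swing forward as they close: fully open they stand 13 mm farther back than shut.
Start: joints at [0.925, 0.158, 1.597, -0, 1.386, -0.21], TCP at [0.243, 0.521, 0.231] pointing down, gripper open.
Joint ranges: [-2.91, 2.91], [-0.94, 2.29], [0.18, 2.7], [-1.29, 4.43], [0.17, 2.64], [-3, 3]. Speed limits (rad/s): [2.57, 2.57, 3.14, 3.14, 3.14, 3.14].

INTERFACE

Orientations are given as a rotation vector (axis times angle).
In Python, from workcell import manip, cams, look_for, outline_of, landmark_of gives the robot as it stands. The module is installed in compiled form; this text tells all that it offers. Calls block until the motion is done:
- manip.move_to(position, orientation): joint-space move of the TCP to a pose.
- manip.movel(position, vel=0.15, frame=None, contact_N=None): straight line of the TCP; frame=None keeps the orientation; vel is the mean speed in m/s. With contact_N (N) it stops when the force on the tool has changed by that much, and returns True; else False.
- manip.set_joints(angles): joint-space move.
- manip.move_gripper(opening, newtons=None): finger opening in m; newtons is the grip in N (None keeps the last); returns when the fingers have stopped.
- manip.dwell(seconds).
- manip.inverse_kinematics(position, orientation): joint angles nearest the present ones, or None.
- manip.get_state(): the state.
- cams.read_camera(name): name is "scene" or "side" or "wrist"; returns a dict with "image" (420x560x3 uint8, red, green, blue), "range_z" (420x560 float32, m along the optical axis (not along the pixel's ray), 0 where there is no reading), "fovy" (degrees; the focal length in pixels is half the picture's height over the tangent of half this angle, whatever the lens; pixels are square), "cx", "cy" (the principal point, pixels), "R" (3x3) and "t" (3): a world point X has camera coordinates R X + t; the wrist camera has in their place "tool_from_camera" (4x4, takes a point from camera to tool coordinates, whose origin is the TCP and whose axes are the flange's). Camera axes: x right, y down, z forward; pixel columns grow to the right and rows downward; lengths in m; the calibration is good to about 2 mm. A picture is of the moment at which its call begins: read the wrist's pose just before it.
A pose or a line that the arm cannot do raises manip.MotionError and nothing moves.
- manip.close_job(): hands the job in; it is judged then, once.
Trained networks look in a picture, given as the dict that the camera call returned (one of the last four; its "shot" number tells which), for a name from the list of things; names that differ only in an ending like _2 or _b are one class to them, and where a whole thing is asked for, a point or a joint stands for the part that bears it (a point fixed in the world has none). Each returns a list of dicts, best first, with "confidence" (0 to 1); they miss things now and then, are a little off and sometimes report something else, mostly with a low value. They report only what shows in the picture. A call takes as long as a camera call. They do not tell look-alikes from the thing itself.
- look_for(picture, target): "xy" ([column, row] in pixels, amid what is visible of it).
- outline_of(picture, target): "pixels" (420x560 bool, what is visible of it) and "xy" ([column, row] in pixels, amid what is visible of it).
- landmark_of(picture, target): "xy" ([column, row] in pixels: a listed point, or the origin of a listed thing).
The state is a dict: "clock": time; "joint_positions": joint angles; "qvel": joint speeds; "joint_efforts": joint torques, N m; "eef_pos": TCP position; "orientation": TCP orientation; "contact_force": force on the tool from outside, world axes, zero at the start; "wrist_torque": the same for the moment, N m; "opening": finger opening in m; "grip_force": force on a finger pad.
Only numpy, scipy, OpenCV 4.12 (cv2) and the standard library are available. Lean on these libraries where they do the work, as an engineer would, in place of code of your own. Each camera call takes 0.05 s, during which the arm holds its last target. There are 200 camera calls.

## Working session

There is one attempt and no reset: what is moved stays moved. The work goes in short steps, each a Python script; the robot and the scene stay as the last script left them, time stands still between calls to the robot, and variables do not carry over. Pictures are saved under pics/ and viewed, at most 14 in all, crops included, and the job is handed in when it is done.

```bash
mkdir -p pics; cat > h.py <<'E'
import numpy as np, cv2
from workcell import manip, cams, look_for, outline_of, landmark_of
def cloud(p):
    h,w=p["range_z"].shape; f=h/2/np.tan(np.radians(p["fovy"])/2)
    v,u=np.mgrid[:h,:w]; z=p["range_z"]
    c=np.stack([(u-p["cx"])/f*z,(v-p["cy"])/f*z,z],-1)
    if "R" in p: return (c-p["t"])@p["R"]
    return c
E
python3 - <<'E'
from h import *
for n in ("scene","side"):
    p=cams.read_camera(n); cv2.imwrite(f"pics/{n}.png",p["image"][...,::-1]); P=cloud(p)
    print(n,p["fovy"],p["t"])
    for t in "yellow_bottle yellow_dish green_bottle green_dish red_bottle red_dish tub tray avocado pepper_mill".split():
        for o in outline_of(p,t):
            if o["confidence"]<.2: continue
            m=o["pixels"]&(p["range_z"]>0); q=P[m]
            if len(q)<5: continue
            top=q[q[:,2]>np.percentile(q[:,2],98)-.005]
            print(t,round(o["confidence"],2),np.round(o["xy"]),"n",len(q),"lo",np.percentile(q,2,0).round(3),"hi",np.percentile(q,98,0).round(3))
print(manip.get_state()["orientation"])
E
```

```text
scene 50.26874530304565 [ 0.21733521 -0.22475902  1.34643286]
yellow_bottle 0.65 [467. 234.] n 372 lo [0.309 0.354 0.001] hi [0.326 0.383 0.067]
yellow_bottle 0.56 [412. 198.] n 1378 lo [0.263 0.201 0.005] hi [0.304 0.257 0.146]
yellow_dish 0.75 [253. 228.] n 647 lo [ 0.435 -0.118  0.   ] hi [ 0.506 -0.048  0.013]
green_bottle 0.68 [321. 231.] n 785 lo [0.446 0.062 0.004] hi [0.481 0.103 0.107]
green_dish 0.92 [186. 266.] n 812 lo [ 0.612 -0.183  0.001] hi [ 0.683 -0.113  0.013]
red_bottle 0.87 [135. 187.] n 673 lo [ 0.496 -0.41   0.005] hi [ 0.531 -0.376  0.107]
red_dish 0.84 [322. 317.] n 1133 lo [0.605 0.126 0.001] hi [0.676 0.194 0.013]
tub 0.87 [467. 304.] n 1324 lo [0.49  0.368 0.006] hi [0.556 0.428 0.061]
tray 0.71 [200. 187.] n 821 lo [ 0.338 -0.338 -0.001] hi [ 0.448 -0.244  0.013]
avocado 0.9 [391. 313.] n 1124 lo [0.58  0.247 0.009] hi [0.629 0.304 0.08 ]
pepper_mill 0.78 [243. 285.] n 884 lo [ 0.652 -0.016  0.003] hi [0.685 0.021 0.094]
side 44.616260172505605 [-0.42306875  0.16401327  1.17169281]
yellow_bottle 0.85 [178. 190.] n 987 lo [0.242 0.194 0.005] hi [0.297 0.23
[... 588 characters left out ...]
384  0.109]
red_bottle 0.23 [237. 158.] n 431 lo [0.481 0.363 0.003] hi [0.543 0.413 0.063]
red_dish 0.57 [304. 183.] n 328 lo [0.601 0.12  0.   ] hi [0.674 0.194 0.016]
tub 0.69 [236. 155.] n 450 lo [0.479 0.364 0.002] hi [0.547 0.416 0.063]
tray 0.9 [315. 301.] n 1226 lo [ 0.339 -0.341  0.003] hi [ 0.442 -0.247  0.015]
tray 0.56 [367. 237.] n 465 lo [ 0.608 -0.188  0.001] hi [ 0.678 -0.117  0.015]
avocado 0.91 [276. 163.] n 397 lo [0.565 0.241 0.007] hi [0.615 0.285 0.08 ]
pepper_mill 0.56 [341. 196.] n 492 lo [ 0.638 -0.026  0.002] hi [0.73  0.065 0.095]
pepper_mill 0.51 [370. 237.] n 476 lo [ 0.608 -0.188  0.001] hi [ 0.678 -0.116  0.015]
[-6.79126930e-01 -3.06730671e+00  2.66118738e-05]
```

View pics/scene.png

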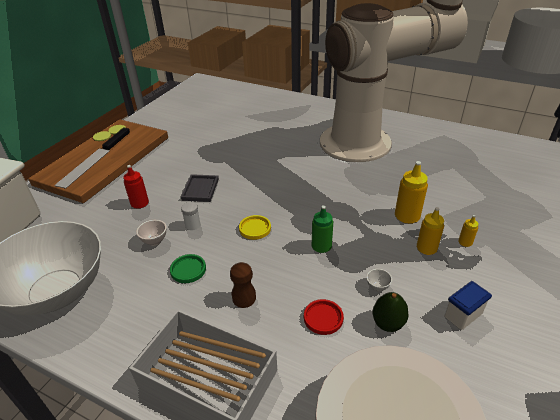

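View pics/side.png

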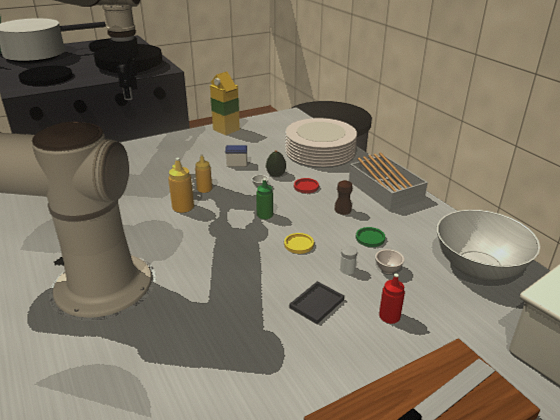

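The scene picture shows three yellow bottles: large at (411,195), middle at (431,232) and small at (468,232). The green bottle is at (322,230), the red at (135,187) and the tub at (468,305). The side view agrees. Next I'll fit precise positions from both depth clouds.

```bash
cat > fit.py <<'E'
from h import *
from scipy.optimize import least_squares
import json
rough=dict(yellow_bottle=(.361,.283),green_bottle=(.457,.075),red_bottle=(.507,-.4),big=(.28,.225),small=(.32,.365),
 yellow_dish=(.469,-.085),green_dish=(.646,-.15),red_dish=(.639,.159),avocado=(.6,.27),pepper_mill=(.668,0))
R=dict(big=.028,small=.018,avocado=.033,pepper_mill=.024)
rect=dict(tub=(.52,.395,.053,.066,.06),tray=(.392,-.293,.009,.018,.085))
out={}
for n in ("scene","side"):
    p=cams.read_camera(n); P=cloud(p)[p["range_z"]>0]
    for k,c in rough.items():
        d=np.hypot(*(P[:,:2]-c).T)
        if "dish" in k:
            q=P[(d<.06)&(P[:,2]>.009)&(P[:,2]<.02)]; r=.0355
        else:
            r=R.get(k,.023); q=P[(d<r+.02)&(P[:,2]>.015)&(P[:,2]<(.045 if k=="small" else .065))]
        s=least_squares(lambda x:np.hypot(*(q[:,:2]-x[:2]).T)-x[2],[*c,r],loss="soft_l1",f_scale=.002)
        s2=least_squares(lambda x:np.hypot(*(q[:,:2]-x[:2]).T)-r,c,loss="soft_l1",f_scale=.002)
        print(n,k,len(q),s.x.round(4),"fixed r",s2.x.round(4),"res",np.median(abs(s2.fun)).round(4)); out.setdefault(k,[]).append(s2.x)
    for k,(x,y,a,b,w) in rect.items():
        q=P[(np.hypot(P[:,0]-x,P[:,1]-y)<w)&(P[:,2]>a)&(P[:,2]<b)]
        (cx,cy),(l,m),an=cv2.minAreaRect((q[:,:2]*1000).astype(np.float32))
        if l<m: l,m,an=m,l,an+90
        print(n,k,len(q),round(cx,1),round(cy,1),"size",round(l,1),round(m,1),"ang",round(an,1)); out.setdefault(k,[]).append([cx/1e3,cy/1e3,np.radians(an)])
out={k:np.mean(v,0).tolist() for k,v in out.items()}
json.dump(out,open("pos.json","w")); print({k:np.round(v,4) for k,v in out.items()})
E
python3 fit.py
```

```text
scene yellow_bottle 382 [0.3638 0.2948 0.0227] fixed r [0.3635 0.2947] res 0.0007
scene green_bottle 341 [0.4572 0.0809 0.0224] fixed r [0.4566 0.0807] res 0.0007
scene red_bottle 314 [ 0.5074 -0.3993  0.0224] fixed r [ 0.5069 -0.3999] res 0.001
scene big 453 [0.2725 0.2277 0.0303] fixed r [0.2752 0.228 ] res 0.001
scene small 159 [0.3094 0.3686 0.0149] fixed r [0.3057 0.3688] res 0.0012
scene yellow_dish 166 [ 0.4704 -0.0833  0.0353] fixed r [ 0.4704 -0.0833] res 0.0012
scene green_dish 220 [ 0.6468 -0.1488  0.0353] fixed r [ 0.6468 -0.1488] res 0.0013
scene red_dish 281 [0.6398 0.1601 0.0354] fixed r [0.6398 0.1601] res 0.0013
scene avocado 758 [0.5996 0.2747 0.0267] fixed r [0.592  0.2737] res 0.0026
scene pepper_mill 392 [ 0.6611 -0.0027  0.0204] fixed r [ 0.6577 -0.0051] res 0.0022
scene tub 783 518.3 398.4 size 73.4 46.4 ang 152.3
scene tray 206 393.2 -290.6 size 106.2 77.3 ang 20.6
side yellow_bottle 237 [0.363  0.2944 0.0224] fixed r [0.3632 0.2951] res 0.0014
side green_bottle 265 [0.4562 0.0804 0.0225] fixed r [0.4565 0.0809] res 0.0015
side red_bottle 405 [ 0.5072 -0.3999  0.0226] fixed r [ 0.5075 -0.3996] res 0.0007
side big 350 [0.2712 0.2267 0.0301] fixed r [0.2706 0.2243] res 0.0016
side small 0 [0.32  0.365 0.018] fixed r [0.32  0.365] res nan
side yellow_dish 163 [ 0.4671 -0.0864  0.0351] fixed r [ 0.4671 -0.0865] res 0.0016
side green_dish 143 [ 0.6443 -0.1516  0.0354] fixed r [ 0.6443 -0.1516] res 0.0017
side red_dish 106 [0.6366 0.1568 0.0352] fixed r [0.6366 0.1568] res 0.0016
side avocado 293 [0.5955 0.2733 0.0282] fixed r [0.5982 0.2783] res 0.0027
side pepper_mill 230 [ 0.6616 -0.002   0.0198] fixed r [0.6645 0.002 ] res 0.0025
side tub 155 515.8 395.2 size 67.6 52.2 ang 154.7
side tray 375 392.1 -292.1 size 103.8 78.8 ang 20.3
{'yellow_bottle': array([0.3633, 0.2949]), 'green_bottle': array([0.4565, 0.0808]), 'red_bottle': array([ 0.5072, -0.3997]), 'big': array([0.2729, 0.2262]), 'small': array([0.3128, 0.3669]), 'yellow_dish': array([ 0.4688, -0.0849]), 'green_dish': array([ 0.6455, -0.1502]), 'red_dish': array([0.6382, 0.1584]), 'avocado': array([0.5951, 0.276 ]), 'pepper_mill': array([ 0.6611, -0.0016]), 'tub': array([0.5171, 0.3968, 2.6794]), 'tray': array([ 0.3926, -0.2914,  0.3566])}
  return _methods._mean(a, axis=axis, dtype=dtype,
  ret = ret.dtype.type(ret / rcount)
```

```bash
cat > job.py <<'E'
from h import *
import json
from scipy.spatial.transform import Rotation as Rn
pos=json.load(open("pos.json")); UP=.24
def ori(a,xyz):
    best=None
    for b in (a,a+np.pi):
        y=np.array([np.cos(b),np.sin(b),0]); z=np.array([0,0,-1.])
        o=Rn.from_matrix(np.c_[np.cross(y,z),y,z]).as_rotvec()
        js=manip.inverse_kinematics(xyz,o)
        if js is None: continue
        c=np.abs(np.array(js)-manip.get_state()["joint_positions"]).max()
        if best is None or c<best[0]: best=(c,o)
    return best[1]
def pick(xy,a,z,open_=.068):
    h=[*xy[:2],UP]
    manip.move_gripper(open_); manip.move_to(h,ori(a,h))
    s=manip.movel([*xy[:2],z],vel=.12,contact_N=8); print("pick contact",s)
    if s: return False
    manip.move_gripper(.03,50); st=manip.get_state(); print("opening",st["opening"],"grip",st["grip_force"])
    manip.movel([*xy[:2],UP],vel=.12); st=manip.get_state(); print("lifted",st["opening"],st["grip_force"],st["contact_force"])
    return True
def place(xy,a,z,open_=.066):
    h=[*xy[:2],UP]; manip.move_to(h,ori(a,h))
    manip.movel([*xy[:2],z+.012],vel=.12); manip.dwell(.2)
    s=manip.movel([*xy[:2],z-.004],vel=.02,contact_N=4); st=manip.get_state()
    print("place contact",s,st["eef_pos"],st["contact_force"])
    manip.move_gripper(open_); manip.dwell(.2)
    manip.movel([*xy[:2],UP],vel=.12); print("clock",manip.get_state()["clock"])
E
python3 - <<'E'
from job import *
print(manip.get_state()["clock"])
if pick(pos["green_bottle"],np.radians(100),.046): place(pos["green_dish"],np.radians(0),.050)
p=cams.read_camera("side"); cv2.imwrite("pics/g.png",p["image"][...,::-1])
E
```

```text
1.2
pick contact False
opening 0.044301527023015465 grip 51.57490345649421
lifted 0.04435362172045984 51.03678113780916 [ 0.33177303  0.19226041 -1.34504588]
place contact True [ 0.64542674 -0.15011327  0.05087338] [-1.16219862  0.45951361  3.77849972]
clock 13.15
```

View pics/g.png

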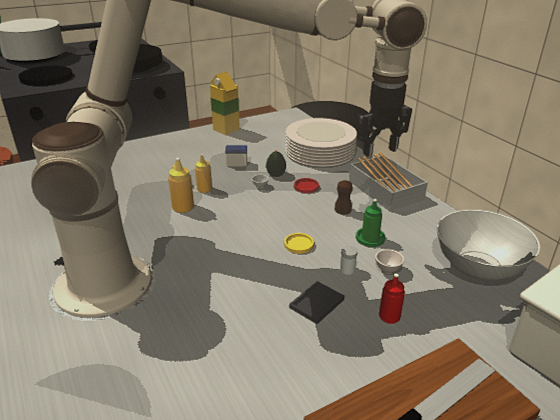

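The green bottle stands upright in the green dish at (371,225). Red, yellow and the tub are next.

```bash
python3 - <<'E'
from job import *
ok=pick(pos["red_bottle"],np.radians(130),.046)
if ok:
    place(pos["red_dish"],np.radians(20),.050)
    if pick(pos["yellow_bottle"],np.radians(172),.046): place(pos["yellow_dish"],np.radians(90),.050)
p=cams.read_camera("scene"); cv2.imwrite("pics/ry.png",p["image"][...,::-1])
E
```

```text
pick contact False
opening 0.04463414031197773 grip 51.51918558549369
lifted 0.04461079905780301 51.054661928792484 [ 0.28934852 -0.66269339 -1.50505369]
place contact True [0.63808524 0.15839347 0.05084107] [-1.48411059 -0.6411063   3.95141121]
clock 26.3417
pick contact False
opening 0.04445590601157644 grip 51.31169575732201
lifted 0.04408151785435274 51.05553325731307 [-0.47871032 -0.32830396 -1.04055376]
place contact True [ 0.46867797 -0.08489026  0.05076822] [-0.85076619 -0.27327742  3.79922086]
clock 37.7583
```

View pics/ry.png

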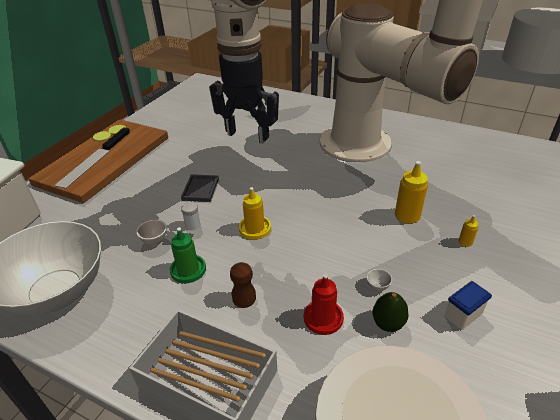

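All three bottles stand in their own dishes: green (186,255), yellow (254,215) and red (323,305). The tub is the last one.

```bash
python3 - <<'E'
from job import *
t=pos["tub"]; y=pos["tray"]
if pick(t,np.radians(153)+np.pi/2,.026,.074): place(y,y[2]+np.pi/2,.031,.062)
manip.move_to([.45,.1,.35],ori(0,[.45,.1,.35]))
p=cams.read_camera("side"); cv2.imwrite("pics/end.png",p["image"][...,::-1])
E
sed -e 's/(.361,.283)/(.469,-.085)/' -e 's/(.457,.075)/(.646,-.15)/' -e 's/(.507,-.4)/(.638,.158)/' -e 's/tub=(.52,.395/tub=(.392,-.292/' -e 's/pos.json/end.json/' fit.py > fit2.py; python3 fit2.py 2>/dev/null | tail -1
```

```text
pick contact False
opening 0.04506833189959005 grip 51.10980212688446
lifted 0.04500237283203089 51.25001549720764 [-0.34175588  0.05565089 -1.87931839]
place contact True [ 0.39249169 -0.29128219  0.03162019] [-0.1268459   0.27996876  4.79407121]
clock 51.5167
{'yellow_bottle': array([ 0.4682, -0.0854]), 'green_bottle': array([ 0.6449, -0.1505]), 'red_bottle': array([0.6369, 0.1583]), 'big': array([0.2729, 0.2262]), 'small': array([0.313 , 0.3668]), 'yellow_dish': array([ 0.4679, -0.0842]), 'green_dish': array([ 0.645, -0.15 ]), 'red_dish': array([0.6393, 0.1618]), 'avocado': array([0.5952, 0.2757]), 'pepper_mill': array([ 0.6612, -0.0016]), 'tub': array([ 0.3918, -0.2908,  0.3556]), 'tray': array([ 0.3926, -0.2916,  0.3705])}
```

View pics/end.png

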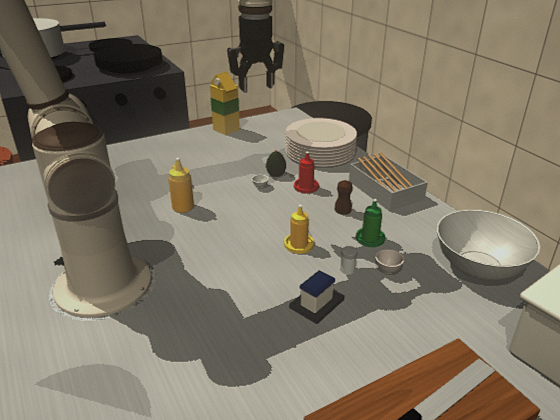

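The tub sits flat in the tray at (317,295) and the bottles stand in their dishes. Every centre is within about 4 mm, and the avocado and pepper mill haven't moved.

```bash
python3 -c "
from h import *
print(manip.close_job())"
```

```text
the job is handed in; nothing more can be done
None
```

The job is handed in, though no verdict came back: by my final measurements all three bottles and the tub stand within about 4 mm of centre in their own holders, and the avocado and pepper mill are where they were.

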